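Fetch the castle nut from behind and latch it in the carrier

TASK

Take the long hex bolt and the socket-head screw out of the shallow blue bin in front of the robot and stand both upright on the grey mat; only then lift out the castle nut behind them, set it flat, right way up, in the middle of the carrier's sprung platform and press it down until the catch holds it down. Leave it there and then put the bolt and the screw back in the bin, upright, each on the very spot where it stood at the start. Do not knock over the jar that stands on the mat.

Things in the scene. Friction and masses are not known exactly. Their poses are not given: they have to be found in the camera images.
- bin: Blue open-topped bin, fixed, 210 (x) x 200 (y) mm, turned up to 15 deg. Origin: centre of underside; -x is the low front. Floor and walls 4 mm thick; back and rear 72 % of sides 55 mm high, front 22 mm. Rings drawn on the floor: two (48 mm) at bin (-8, +-37) mm under bolt and screw (either way round, up to 4 mm off), one (66 mm) at (35, 0) under the nut. Two 19 mm nuts, 11 mm high, lie in its front corners.
- mat: Flat grey rubber mat, fixed, 190 (x) x 150 (y) mm, 4 mm thick: the side area. Origin: centre of its underside. The jar stands on it near the middle of its +x edge; the -x half is free.
- jar: Closed glass jar with aluminium cap, loose, 48 mm across, 75 mm high, standing on the mat at about mat (60, 0) mm. Origin: centre of its underside. Not to be knocked over.
- bolt: Bright steel hex bolt standing upside down on its head, loose, 0.25 to 0.45 kg, 125 mm tall: hexagonal head 36 mm across flats, 15 mm high, below; round shank 24 mm in diameter above it (15 to 125 mm). Origin: centre of the underside of the head, z up along the shank.
- screw: Dark steel socket-head shoulder screw standing upside down on its round head, loose, 0.25 to 0.45 kg, 105 mm tall: head 40 mm in diameter, 24 mm high, below; round shoulder 30 mm in diameter (24 to 84 mm), then a thread 22 mm in diameter to the top. Origin: centre of the underside of the head, z up.
- nut: Steel castle nut lying flat, loose, 0.24-0.36 kg, 38 mm high: hexagon 50 mm across flats, 58 across corners, 24 mm high; above it a round slotted crown 44 mm across, 14 mm high. A flush black plug closes the bore: the top is solid and may be pressed. Origin: centre of underside, z up; its x axis points at a corner of the hexagon, y at the middle of a flat. Its yaw varies.
- platform_top (a point): Centre of the top of the carrier's sprung platform, an aluminium plate 90 x 90 mm with a ring (68 mm) and dot, on a fixed grey base. z up; x points to the catch: a tilting arm with a brass weight (70 mm bar along y, 24 mm thick), 116-140 mm from the centre and up to 88 mm above the bench at first, 60-84 mm from it once caught. Top face 60 mm above the bench when up, 45 when down; the point sinks with it.
- platform (a joint): How far the platform is sunk, m: 0 up, 0.015 down at a hard stop. The linked weighted arm holds it up, and it stays up under the nut; a further push straight down of some 5 to 10 N sinks it (stiffest at first). Past 0.008 to 0.011 the arm tips over centre, pulls it down to 0.015 and holds it there when let go: caught. Let go earlier, it rises again.
Not all that is in view belongs to the job. Leave any yellow look-alike of the screw alone. What is shaped like the bolt but green is not meant.

How it is judged:
On the way, in this order (a step that is already met when the one before it is completed fails the run):
1. the bolt and the screw both stand upright and released on the mat, the nut not yet moved (x of bolt in the frame of mat between -0.088 and 0.088 m and y of bolt in the frame of mat between -0.068 and 0.068 m and z of bolt in the frame of mat between -0.002 and 0.009 m and angle between each of bolt, screw's own z axis and vertical below 0.12 rad and contact force between each of bolt, screw and the fingers below 0.2 N and x of screw in the frame of mat between -0.088 and 0.088 m and y of screw in the frame of mat between -0.068 and 0.068 m and z of screw in the frame of mat between -0.002 and 0.009 m and distance of nut from where it was at the start of the episode below 0.02 m), for 0.2 s.
2. the nut lies in the middle of the platform and the platform is pressed down, the bolt and the screw still on the mat (horizontal distance between nut and platform_top below 0.015 m and z of nut in the frame of platform_top between -0.003 and 0.004 m and angle between nut's own z axis and vertical below 0.1 rad and value of joint platform above 0.0125 m and x of bolt in the frame of mat between -0.088 and 0.088 m and y of bolt in the frame of mat between -0.068 and 0.068 m and z of bolt in the frame of mat between -0.002 and 0.009 m and angle between each of bolt, screw's own z axis and vertical below 0.12 rad and contact force between each of bolt, screw and the fingers below 0.2 N and x of screw in the frame of mat between -0.088 and 0.088 m and y of screw in the frame of mat between -0.068 and 0.068 m and z of screw in the frame of mat between -0.002 and 0.009 m), for 0.2 s.
At the end, for the whole second after the job is handed in: The nut lies flat (within 0.1 rad), right way up, within 15 mm of the platform's centre, and the catch holds the platform down (sunk more than 12.5 mm); the bolt and the screw stand upright (within 0.12 rad) in the bin, each within 15 mm of where it stood at the start; all released and at rest (horizontal distance between nut and platform_top below 0.015 m and z of nut in the frame of platform_top between -0.003 and 0.004 m and angle between nut's own z axis and vertical below 0.1 rad and value of joint platform above 0.0125 m and linear speed of each of nut, bolt, screw below 0.02 m/s and contact force between each of nut, bolt, screw and the fingers below 0.2 N and distance of each of bolt, screw from where it was at the start of the episode below 0.015 m and angle between each of bolt, screw's own z axis and vertical below 0.12 rad); the robot touches nothing.
It fails at once if the jar is knocked over (angle between jar's own z axis and vertical above 0.5 rad).
It also fails if it takes over 152 s, if anything falls off the work surface, if the arm or the gripper's body presses on something with over 40 N, if the wrist force passes 120 N, or if a joint passes its speed limit or range.

ROBOT

A 7-joint arm with a two-finger parallel gripper is mounted at the origin on the work surface. World frame = base frame: x ahead of the robot, y to its left, z up, the work surface at z = 0. Lengths are in m, angles in rad, forces in N, time in s.
With the tool pointing down it reaches from about 0.35 to 0.9 m from the base axis. Payload 8.1 kg.
Tool frame: the origin (TCP) lies at the centre of the arm's flange, where the gripper is bolted on; the fingertips stand 178 mm ahead of it and the grasp point (between the pads) lies 159 mm ahead of it; z points along the fingers, y is the direction in which the jaws open and shut (so a half turn about z gives the same grasp; the last joint's range is limited). The gripper opens to 92 mm and grips with 3 to 60 N. Pads are 19 mm wide; open, the fingers measure 130 mm over their backs; the gripper's body (75 mm by 190 mm) begins 47 mm behind the grasp point.
Start: joints at [-1.205, 0.434, 0.025, 1.573, -0.012, 1.134, -0.075], TCP at [0.282, 0.558, 0.405] pointing down, gripper open.
Joint ranges: [-2.62, 2.62], [-0.44, 2.09], [-1.27, 1.32], [0.08, 2.57], [-1.32, 4.46], [0.12, 2], [-2.74, 2.74]. Speed limits (rad/s): [2.22, 2.22, 3.01, 3.01, 3.14, 3.14, 3.14].

INTERFACE

Orientations are given as a rotation vector (axis times angle).
In Python, from cell import arm gives the robot as it stands. The module is installed in compiled form; this text tells all that it offers.
- The arm moves only by the tool move_arm, never from a script. Its argument "steps" is a list of rows, each a list of 4 numbers: the shift along the tool's x, y, z in mm, then the turn about the tool's z in rad. In form: [[x, y, z, twist], ...]. A call has 1 to 20 rows; each row is the pose to reach, as a shift and turn from the pose commanded when the call began, along the tool's axes at that moment; what a row does not reach only later rows make up. A row lasts 1/8 s, in which the tool goes at most 62.5 mm and 10.7 degrees, less where a joint would pass 70% of its speed; a pose out of reach is approached as far as the arm can. A call with a gripper value outside its range is refused whole. "grip" is the finger opening in mm, from 0 to 91.8, set as the call begins (left out, the last holds). The fingers move at their own pace and stop on an object; "grip_force" is the grip in N (left out, the last holds). Time passes only in rows, so rows that repeat a pose let the fingers close. It gives the time, the measured TCP pose, the force and the opening at its end, in the units of the state.
- arm.observe(): the state, without advancing time (a new reading comes with each control period).
- arm.get_image(name): name is "side" or "top" or "wrist"; returns the picture (400x640x3 uint8, red, green, blue); there is no depth.
- arm.camera_info(name): a dict with "mtx" (3x3 intrinsics, pixels), "pose" (4x4, takes a point from camera to world coordinates); the wrist camera has in their place "T_tool_cam" (4x4, takes a point from camera to tool coordinates, whose origin is the TCP and whose axes are the flange's). Camera axes: x right, y down, z forward; pixel columns grow to the right and rows downward; lengths in m; the calibration is good to about 2 mm. A picture is of the moment at which its call begins: read the wrist's pose just before it. camera_info takes no time and is no camera call.
- arm.sign_off(): hands the job in, once; it reports no verdict.
The state is a dict: "clock": time; "joints": joint angles; "dq": joint speeds; "joint_efforts": joint torques, N m; "position": TCP position; "ee_rot": TCP orientation; "force": force on the tool from outside, world axes, zero at the start; "ft_torque": the same for the moment, N m; "width": opening from 0.0 (shut) to 1.0 (fully open).
Only numpy, scipy, OpenCV 4.12 (cv2) and the standard library are available. Lean on these libraries where they do the work, as an engineer would, in place of code of your own. Each camera call takes 0.05 s, during which the arm holds its last target.

## Working session

There is one attempt and no reset: what is moved stays moved. The work goes in short steps, Python scripts to look and compute and a tool call to move; the robot and the scene stay as the last step left them, time stands still between calls to the robot, and variables do not carry over. Pictures are saved under pics/ and viewed, and the job is handed in when it is done.

Besides the shell and the picture viewer there is one more tool, called after "Request:" as a command line: name --pt "numbers of a row" for each row, then --argument value for the rest. move_arm: Moves the arm, as the interface text tells. Its arguments: {"type":"object","properties":{"steps":{"type":"array"},"grip":{"type":"number"},"grip_force":{"type":"number"}},"required":["steps"]}

```bash
mkdir -p pics; cat > h.py <<'E'
import numpy as np, cv2
from cell import arm
from scipy.spatial.transform import Rotation as R
def save(n,im): cv2.imwrite('pics/'+n,im[:,:,::-1])
def cam(n,st=None):
    c=arm.camera_info(n); K=np.array(c['mtx'])
    if 'pose' in c: return K,np.array(c['pose'])
    st=st or arm.observe()
    T=np.eye(4);T[:3,:3]=R.from_rotvec(st['ee_rot']).as_matrix();T[:3,3]=st['position']
    return K,T@np.array(c['T_tool_cam'])
def ray(KT,u,v,z):
    K,T=KT
    d=T[:3,:3]@np.linalg.solve(K,[u,v,1.]);o=T[:3,3]
    return o+d*(z-o[2])/d[2]
def proj(KT,p):
    K,T=KT
    q=K@(T[:3,:3].T@(np.array(p)-T[:3,3]));return q[:2]/q[2]
E
python3 - <<'E'
from h import *
s=arm.observe()
for k,v in s.items(): print(k,np.round(v,4))
print(R.from_rotvec(s['ee_rot']).as_matrix().round(3))
for n in('side','top','wrist'):
    K,T=cam(n);print(n,K.round(1).tolist(),T.round(3).tolist());save(n+'0.png',arm.get_image(n))
E
```

```text
clock 0.0
joints [-1.2046  0.4352  0.025   1.5742 -0.0116  1.134  -0.0751]
dq [ 0.0002 -0.0007 -0.0018  0.0003  0.0008 -0.0001  0.0005]
joint_efforts [-7.0000e-04 -6.6785e+01  9.8460e-01 -3.1447e+01 -6.0500e-02  4.2400e-02
  2.0000e-04]
position [0.2823 0.5573 0.4039]
ee_rot [-7.2970e-01 -3.0554e+00  2.6000e-03]
force [-0.4114 -0.7708 -1.3586]
ft_torque [-0.0099  0.0116  0.0594]
width 0.9996
[[-0.892  0.452 -0.001]
 [ 0.452  0.892 -0.002]
 [-0.    -0.002 -1.   ]]
side [[386.1, 0.0, 313.9], [0.0, 386.1, 199.8], [0.0, 0.0, 1.0]] [[0.751, -0.409, 0.518, -0.11], [-0.66, -0.452, 0.6, -0.639], [-0.012, -0.793, -0.609, 0.801], [0.0, 0.0, 0.0, 1.0]]
top [[408.4, 0.0, 314.6], [0.0, 408.4, 198.5], [0.0, 0.0, 1.0]] [[0.004, -0.988, 0.153, 0.375], [-0.999, -0.009, -0.032, 0.084], [0.033, -0.153, -0.988, 1.105], [0.0, 0.0, 0.0, 1.0]]
wrist [[352.5, 0.0, 320.7], [0.0, 352.5, 201.5], [0.0, 0.0, 1.0]] [[0.451, 0.862, 0.233, 0.219], [0.893, -0.434, -0.12, 0.589], [-0.002, 0.262, -0.965, 0.383], [0.0, 0.0, 0.0, 1.0]]
```

View pics/top0.png

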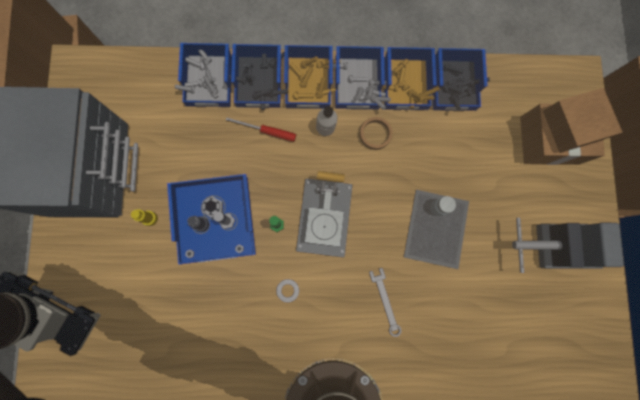

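View pics/side0.png

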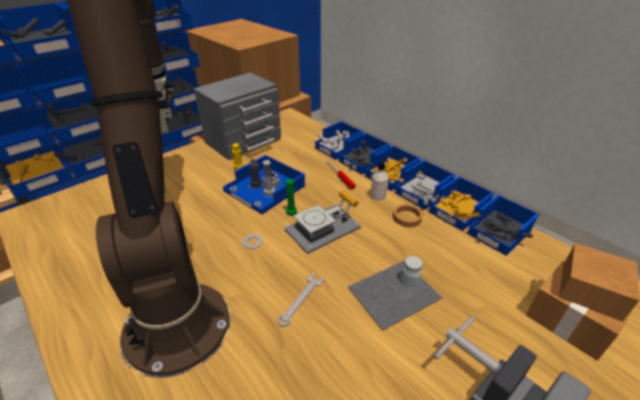

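View pics/wrist0.png

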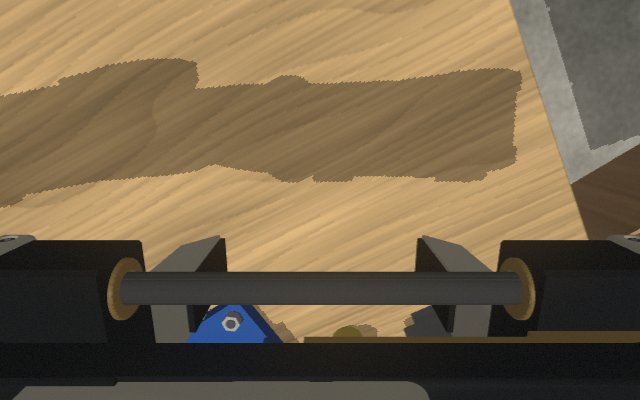

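The top view shows the bin at (212,218), with a dark screw at (198,224), a bright bolt near (222,217) and the nut at (212,205). The carrier is at (324,220), and the mat at (437,228) has the jar at (447,205). Decoys are the yellow screw at (145,216) and the green bolt at (277,224). I'll enlarge the crops.

```bash
python3 - <<'E'
from h import *
t=cv2.imread('pics/top0.png')
cv2.imwrite('pics/topbin.png',cv2.resize(t[165:275,120:300],None,fx=4.4,fy=4.4,interpolation=cv2.INTER_CUBIC))
cv2.imwrite('pics/topmat.png',cv2.resize(t[165:275,290:480],None,fx=4.2,fy=4.2,interpolation=cv2.INTER_CUBIC))
s=cv2.imread('pics/side0.png')
cv2.imwrite('pics/sidebin.png',cv2.resize(s[130:260,210:370],None,fx=4.6,fy=4.6,interpolation=cv2.INTER_CUBIC))
E
```

```text
(no output)
```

View pics/topbin.png

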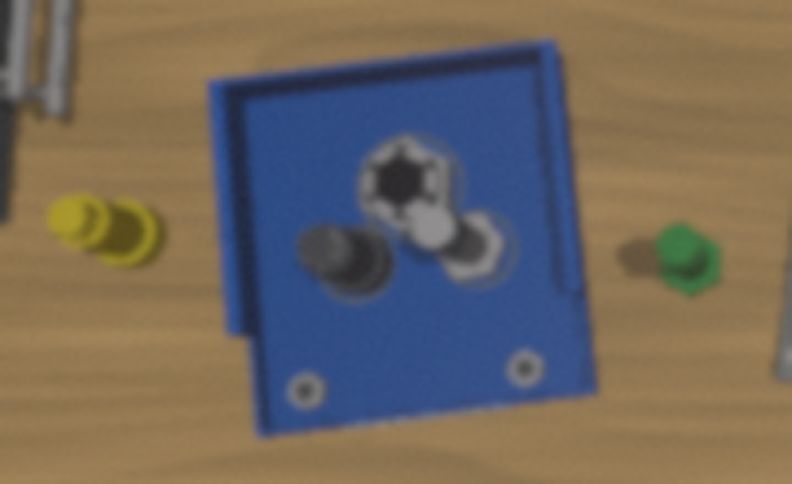

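View pics/topmat.png

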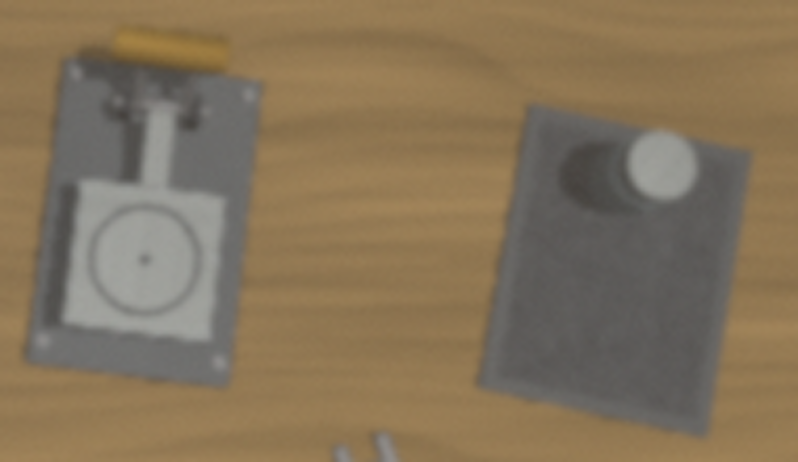

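View pics/sidebin.png

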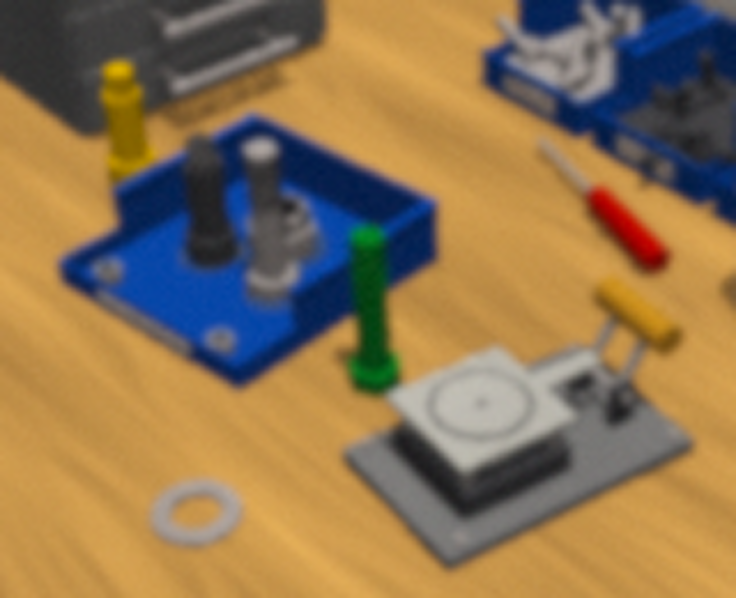

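```bash
python3 - <<'E'
from h import *
C=cam('top')
def b(x,y,z): return ray(C,120+(x+.5)/4.4-.5,165+(y+.5)/4.4-.5,z)
def m(x,y,z): return ray(C,290+(x+.5)/4.2-.5,165+(y+.5)/4.2-.5,z)
pr=lambda n,p:print(n,(p[:2]*1000).round(1))
FL=b(262,433,.022);FR=b(595,392,.022);BL=b(210,82,.055);BR=b(555,42,.055)
c=(FL+FR+BL+BR)/4
y=(FL-FR)+(BL-BR);y=y[:2]/np.linalg.norm(y[:2]);x=np.array([y[1],-y[0]])
print('FLFR',np.linalg.norm((FL-FR)[:2]),np.linalg.norm((BL-BR)[:2]),np.linalg.norm((BL-FL)[:2]),np.linalg.norm((BR-FR)[:2]))
yaw=np.arctan2(x[1],x[0]);pr('bin',c);print('yaw',np.degrees(yaw), np.degrees(np.arctan2(*( (BL-FL)[:2]+(BR-FR)[:2])[::-1])))
for n,p in(('L',(-.008,.037)),('R',(-.008,-.037)),('N',(.035,0))): pr('ring'+n,c[:2]+p[0]*x+p[1]*y)
pr('bolt top',b(432,226,.129));pr('boltring',b(475,247,.004));pr('bolthead',b(470,248,.019))
pr('screw top',b(325,247,.109));pr('screw head',b(354,262,.028))
pr('nut top',b(400,180,.042));
pr('nut hex', b(403,186,.028))
M=[m(*q,.004) for q in((527,103),(748,150),(707,436),(478,386))]
pr('mat',sum(M)/4);print('matyaw',np.degrees(np.arctan2(*((M[0]-M[3]+M[1]-M[2])[:2][::-1]))));[pr('',q) for q in M]
pr('jar',m(661,164,.079))
P=[m(*q,.060) for q in((78,180),(225,197),(210,338),(65,322))]
pr('plat',m(144,259,.06));pr('platc',sum(P)/4);print('platyaw',np.degrees(np.arctan2(*((P[0]-P[3]+P[1]-P[2])[:2][::-1]))))
pr('weight',m(170,48,.08))
pr('green',b(680,240,.125)); pr('yellow',b(75,215,.1))
E
```

```text
FLFR 0.1964424258101499 0.20288590152784697 0.20636191265852216 0.20686759656054757
bin [484.5 317.1]
yaw 7.365642830832035 7.951317589547159
ringL [471.9 352.7]
ringR [481.4 279.3]
ringN [519.3 321.5]
bolt top [481.5 283.7]
boltring [482.5 282.7]
bolthead [480.4 283. ]
screw top [471.6 345.9]
screw head [470.6 349.7]
nut top [518.3 321.5]
nut hex [516.5 322.7]
mat [ 466.4 -283. ]
matyaw -11.37222942925751
 [ 573.9 -228.8]
 [ 544.  -374.4]
 [ 358.4 -337.8]
 [ 389.4 -190.9]
jar [ 523.3 -288.8]
plat [464.6  26.4]
platc [464.7  26.1]
platyaw -5.605870806788708
weight [592.1  11.7]
green [475.3 149.7]
yellow [489.3 486.7]
```

The bolt is the bright steel one, standing at about (481,283) mm. The screw is the dark steel one at about (471,350). The nut is at (518,322). The green and yellow look-alikes stand outside the bin. Next I'll move the wrist camera over the bin for a closer measurement.

Request:
move_arm --pt "-55 -30 0 0.18" --pt "-110 -65 0 0.36" --pt "-165 -98 0 0.54" --pt "-220 -130 0 0.72" --pt "-270 -165 0 0.9" --pt "-320 -194 0 1.08" --pt "-320 -194 0 1.102" --pt "-320 -194 0 1.102" --pt "-320 -194 0 1.102"

```text
clock: 1.27
position: [0.4795, 0.2413, 0.4045]
ee_rot: [-2.217, -2.225, 0.0]
force: [-0.1, 1.6, 0.2]
width: 0.999
```

```bash
python3 - <<'E'
from h import *
s=arm.observe();np.save('w1.npy',cam('wrist',s)[1]);print(s['clock'],s['position'],s['force'],s['joints']);print(R.from_rotvec(s['ee_rot']).as_matrix().round(3))
save('wrist1.png',arm.get_image('wrist'))
E
```

```text
1.275 [0.47946092 0.24131866 0.40451547] [-0.0710498   1.59089894  0.15820664] [-0.84958104  0.29531628  0.36596595  1.81134669 -0.12048584  1.0570617
 -0.43524821]
[[-0.003  1.    -0.001]
 [ 1.     0.003  0.   ]
 [ 0.    -0.001 -1.   ]]
```

View pics/wrist1.png

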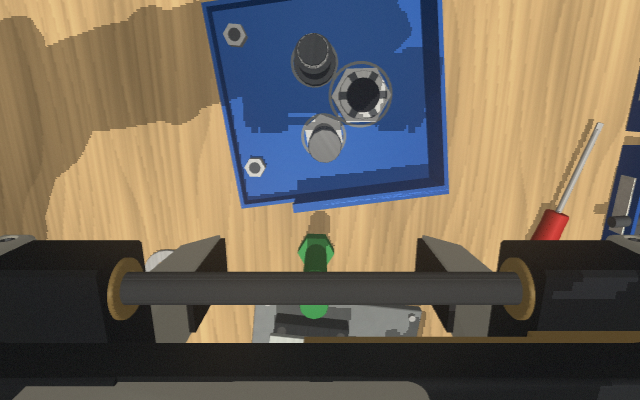

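Sharp wrist view: the bolt's top is at (324,146), the screw's top at (313,48) and the nut at (361,95), all inside the bin. I'll enlarge it to confirm and measure.

```bash
python3 - <<'E'
from h import *
t=cv2.imread('pics/wrist1.png')
cv2.imwrite('pics/w1c.png',cv2.resize(t[10:180,260:430],None,fx=3.5,fy=3.5,interpolation=cv2.INTER_CUBIC))
E
```

```text
(no output)
```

View pics/w1c.png

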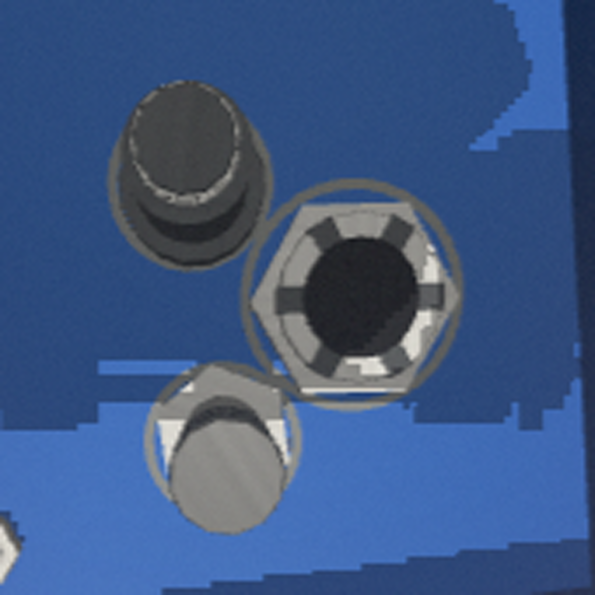

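```bash
python3 - <<'E'
from h import *
K,_=cam('top'); K=np.array(arm.camera_info('wrist')['mtx']);C=(K,np.load('w1.npy'))
def w(x,y,z): return ray(C,260+(x+.5)/3.5-.5,10+(y+.5)/3.5-.5,z)[:2]*1000
print('bolt',w(228,477,.129),'ring',w(223,440,.004), 'dia',w(171,477,.129)-w(286,477,.129))
print('screw',w(185,142,.109),'ring',w(190,185,.004),w(131,142,.109)-w(240,142,.109))
print('nut',w(358,298,.042),w(277,298,.042)-w(440,298,.042),'ring',w(352,294,.004))
L,Rr,a,b=w(252,296,.028),w(460,293,.028),w(303,205,.028),w(412,206,.028)
print(L,Rr,a,b,(L+Rr)/2,np.degrees(np.arctan2(*(Rr-L)[::-1])),np.degrees(np.arctan2(*(b-a)[::-1])))
E
```

```text
bolt [481.63638841 284.16095253] ring [481.43377139 281.6478655 ] dia [-23.57025007  -0.11645474]
screw [472.4414371  350.66308758] ring [471.44048945 353.98506914] [-22.50590411  -0.1070991 ]
nut [516.69007457 321.96123296] [-43.19087656  -0.20906093] ring [519.10295927 324.19218666]
[488.99671782 322.75770991] [546.30262406 323.82629438] [502.49874265 346.40516276] [532.01896048 346.29212486] [517.64967094 323.29200215] 1.0682718343521878 -0.21939415433630385
```

Request:
move_arm --pt "42 2 0 0" --pt "42 2 40 0" --pt "42 2 90 0" --pt "42 2 130 0" --pt "42 2 161 0" --pt "42 2 161 0" --pt "42 2 161 0" --grip 60

```text
clock: 2.2
position: [0.4824, 0.2826, 0.2448]
ee_rot: [2.22, 2.222, 0.002]
force: [1.1, 0.1, 0.9]
width: 0.654
```

Request:
move_arm --pt "0 0 0 0" --pt "0 0 0 0" --pt "0 0 0 0" --pt "0 0 0 0" --pt "0 0 0 0" --pt "0 0 0 0" --grip 10 --grip_force 30

```text
clock: 2.95
position: [0.4822, 0.2819, 0.2439]
ee_rot: [-2.221, -2.221, -0.0]
force: [-2.3, 0.2, 3.7]
width: 0.256
```

Request:
move_arm --pt "0 0 -30 0" --pt "0 0 -80 0" --pt "0 0 -130 0" --pt "0 0 -160 0" --pt "-30 -3 -160 0" --pt "-80 -9 -160 0" --pt "-130 -15 -160 0" --pt "-180 -20 -160 0" --pt "-230 -26 -160 0" --pt "-280 -31 -160 0" --pt "-330 -37 -160 0" --pt "-380 -43 -160 0" --pt "-430 -48 -160 0" --pt "-480 -54 -160 0" --pt "-530 -60 -160 0" --pt "-570 -64 -160 0" --pt "-589 -66 -160 0" --pt "-589 -66 -160 0" --pt "-589 -66 -160 0"

```text
clock: 5.32
position: [0.4163, -0.3062, 0.4033]
ee_rot: [-2.22, -2.221, -0.0]
force: [0.4, 0.8, -2.0]
width: 0.256
```

```bash
python3 - <<'E'
from h import *
s=arm.observe();print(s['position'],s['joints'].round(2) if hasattr(s['joints'],'round') else s['joints'],s['force'],R.from_rotvec(s['ee_rot']).as_matrix().round(3))
save('side2.png',arm.get_image('side'))
E
```

```text
[ 0.41626536 -0.30618618  0.40327939] [-0.01  0.29  0.69  1.88 -0.21  1.05  0.77] [ 0.37441139  0.76846786 -2.00221027] [[-0.001  1.    -0.001]
 [ 1.     0.001  0.001]
 [ 0.001 -0.001 -1.   ]]
```

View pics/side2.png

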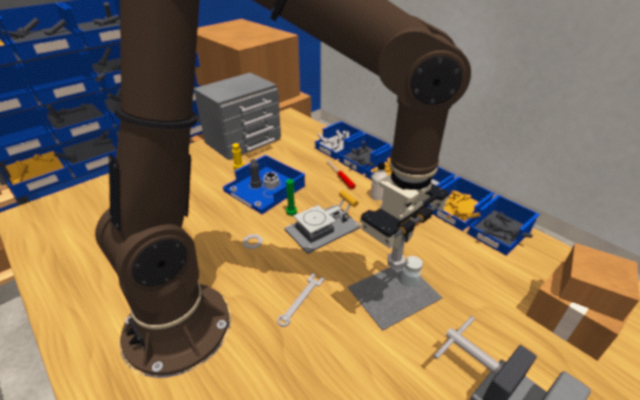

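The bolt hangs at about (398,250) over the mat, and the jar at (412,268) is standing. Now I'll lower it; the mat top is at the same height as the bin floor.

Request:
move_arm --pt "0 0 40 0" --pt "0 0 90 0" --pt "0 0 130 0" --pt "0 0 150 0" --pt "0 0 155 0" --pt "0 0 159 0" --pt "0 0 160 0" --pt "0 0 160 0"

```text
clock: 6.38
position: [0.4164, -0.3071, 0.2443]
ee_rot: [2.221, 2.221, 0.001]
force: [0.2, 0.6, -2.6]
width: 0.258
```

Request:
move_arm --pt "0 0 0 0" --pt "0 0 0 0" --pt "0 0 0 0" --pt "0 0 0 0" --grip 44

```text
clock: 6.88
position: [0.4162, -0.3071, 0.2438]
ee_rot: [2.221, 2.221, 0.0]
force: [0.1, 0.4, -0.0]
width: 0.477
```

Request:
move_arm --pt "0 0 -50 0" --pt "0 0 -110 0" --pt "30 3 -130 0" --pt "85 8 -140 0" --pt "140 12 -140 0" --pt "200 17 -140 0" --pt "260 22 -140 0" --pt "320 27 -140 0" --pt "380 32 -140 0" --pt "440 37 -140 0" --pt "500 43 -140 0" --pt "560 48 -140 0" --pt "610 52 -140 0" --pt "650 56 -140 0" --pt "658 56 -140 0" --pt "658 56 -140 0" --pt "658 56 -140 0"

```text
clock: 9.0
position: [0.4726, 0.3492, 0.3839]
ee_rot: [2.224, 2.219, -0.001]
force: [-0.4, 0.5, -0.2]
width: 0.478
```

```bash
python3 - <<'E'
from h import *
s=arm.observe();print(s['position'])
t=arm.get_image('top');save('top3.png',t)
save('top3c.png',cv2.resize(t[165:275,380:480],None,fx=5,fy=5,interpolation=cv2.INTER_CUBIC))
E
```

```text
[0.47256848 0.34921678 0.38386288]
```

View pics/top3c.png

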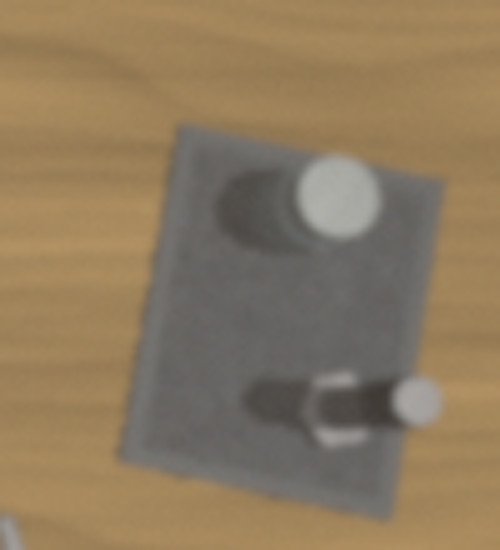

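The bolt stands upright on the mat, with its head at crop (335,408). Next is the screw.

Request:
move_arm --pt "0 0 40 0" --pt "0 0 90 0" --pt "0 0 130 0" --pt "0 0 155 0" --pt "0 0 155 0" --pt "0 0 155 0" --grip 62

```text
clock: 9.8
position: [0.4729, 0.3506, 0.23]
ee_rot: [2.222, 2.22, 0.002]
force: [-0.1, 1.0, 0.1]
width: 0.673
```

Request:
move_arm --pt "0 0 0 0" --pt "0 0 0 0" --pt "0 0 0 0" --pt "0 0 0 0" --pt "0 0 0 0" --pt "0 0 0 0" --grip 15 --grip_force 30

```text
clock: 10.55
position: [0.4723, 0.351, 0.2289]
ee_rot: [-2.222, -2.221, -0.001]
force: [0.0, -0.2, 4.0]
width: 0.317
```

Request:
move_arm --pt "0 0 -30 0" --pt "0 0 -80 0" --pt "0 0 -130 0" --pt "0 0 -160 0" --pt "-30 -2 -160 0" --pt "-80 -6 -160 0" --pt "-130 -10 -160 0" --pt "-180 -13 -160 0" --pt "-230 -17 -160 0" --pt "-280 -20 -160 0" --pt "-330 -24 -160 0" --pt "-380 -28 -160 0" --pt "-430 -31 -160 0" --pt "-480 -35 -160 0" --pt "-530 -38 -160 0" --pt "-573 -41 -160 0" --pt "-593 -43 -160 0" --pt "-593 -43 -160 0" --pt "-593 -43 -160 0"

```text
clock: 12.92
position: [0.4291, -0.2412, 0.3883]
ee_rot: [-2.22, -2.221, -0.0]
force: [0.9, 0.3, -3.5]
width: 0.319
```

Request:
move_arm --pt "0 0 40 0" --pt "0 0 90 0" --pt "0 0 130 0" --pt "0 0 150 0" --pt "0 0 155 0" --pt "0 0 159 0" --pt "0 0 160 0" --pt "0 0 160 0"

```text
clock: 13.92
position: [0.4294, -0.2421, 0.2293]
ee_rot: [2.221, 2.221, 0.001]
force: [0.3, 0.0, -2.1]
width: 0.322
```

Request:
move_arm --pt "0 0 0 0" --pt "0 0 0 0" --pt "0 0 0 0" --pt "0 0 0 0" --grip 50

```text
clock: 14.42
position: [0.4292, -0.2421, 0.2288]
ee_rot: [2.221, 2.221, 0.0]
force: [-0.9, 0.1, 0.6]
width: 0.542
```

Request:
move_arm --pt "0 0 -50 0" --pt "0 0 -110 0" --pt "30 5 -140 0" --pt "85 14 -140 -0.15" --pt "140 22 -140 -0.32" --pt "200 31 -140 -0.49" --pt "260 41 -140 -0.66" --pt "320 50 -140 -0.83" --pt "380 60 -140 -1.0" --pt "440 69 -140 -1.17" --pt "500 79 -140 -1.34" --pt "540 86 -140 -1.5" --pt "564 89 -140 -1.571" --pt "564 89 -140 -1.571" --pt "564 89 -140 -1.571" --grip 80

```text
clock: 16.3
position: [0.5183, 0.3207, 0.3685]
ee_rot: [-0.003, -3.141, 0.002]
force: [-0.6, -0.2, 0.5]
width: 0.87
```

```bash
python3 - <<'E'
from h import *
s=arm.observe();print(s['position'],s['joints'],R.from_rotvec(s['ee_rot']).as_matrix().round(3))
t=arm.get_image('top');save('top4.png',t)
save('top4c.png',cv2.resize(t[165:275,380:480],None,fx=5,fy=5,interpolation=cv2.INTER_CUBIC))
save('wrist4.png',arm.get_image('wrist'))
E
```

```text
[0.51834244 0.32072745 0.36852649] [-0.78083932  0.4413      0.19847435  1.67065299 -0.09698035  1.04012509
  1.01701572] [[-1.     0.002 -0.   ]
 [ 0.002  1.    -0.001]
 [ 0.    -0.001 -1.   ]]
```

View pics/top4c.png

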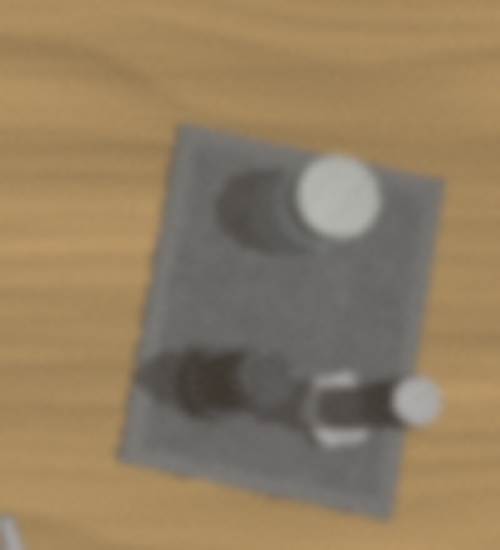

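View pics/wrist4.png

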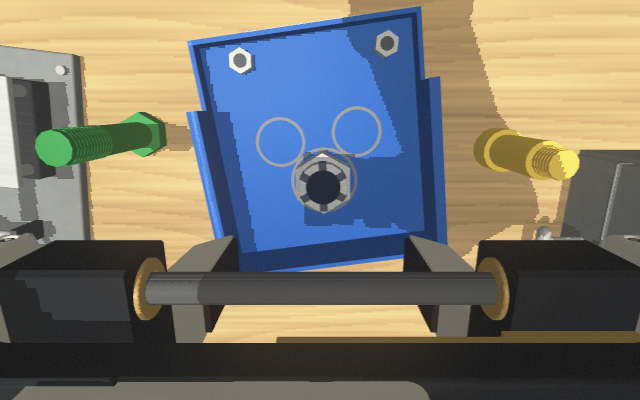

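The bolt and screw stand on the mat, with the screw's dark top at (265,375). The nut is alone in the bin at wrist (323,185), with its flats facing the jaws. I'll grip it.

Request:
move_arm --pt "0 0 40 0" --pt "0 0 90 0" --pt "0 0 130 0" --pt "0 0 165 0" --pt "0 0 184 0" --pt "0 0 184 0" --pt "0 0 184 0"

```text
clock: 17.27
position: [0.5187, 0.3218, 0.1856]
ee_rot: [0.001, 3.14, 0.001]
force: [0.1, 0.5, -0.3]
width: 0.874
```

Request:
move_arm --pt "0 0 0 0" --pt "0 0 0 0" --pt "0 0 0 0" --pt "0 0 0 0" --pt "0 0 0 0" --pt "0 0 0 0" --grip 35 --grip_force 40

```text
clock: 18.02
position: [0.5182, 0.322, 0.1849]
ee_rot: [-0.0, 3.141, 0.0]
force: [-1.1, 0.8, 2.7]
width: 0.543
```

Request:
move_arm --pt "0 0 -30 0" --pt "0 0 -80 0" --pt "0 0 -130 0" --pt "0 0 -160 0" --pt "4 -25 -160 0" --pt "12 -70 -160 0" --pt "21 -120 -160 0" --pt "30 -170 -160 0" --pt "39 -220 -160 0" --pt "47 -265 -160 0" --pt "53 -296 -160 0" --pt "53 -296 -140 0" --pt "53 -296 -110 0" --pt "53 -296 -85 0" --pt "53 -296 -75 0" --pt "53 -296 -75 0"

```text
clock: 20.02
position: [0.4651, 0.0259, 0.2594]
ee_rot: [0.0, -3.14, 0.0]
force: [-0.1, -0.0, -2.2]
width: 0.54
```

```bash
python3 - <<'E'
from h import *
s=arm.observe();print(s['position'],R.from_rotvec(s['ee_rot']).as_matrix().round(3))
t=arm.get_image('side');
save('side5c.png',cv2.resize(t[130:280,240:440],None,fx=4,fy=4,interpolation=cv2.INTER_CUBIC))
C=cam('wrist',s)
im=arm.get_image('wrist').copy()
print('dot px',proj(C,[.4646,.0263,.06]))
save('wrist5.png',im)
E
```

```text
[0.46507496 0.02585819 0.25940268] [[-1.    -0.    -0.001]
 [-0.     1.    -0.   ]
 [ 0.001 -0.    -1.   ]]
dot px [321.10239046 241.06593858]
```

View pics/side5c.png

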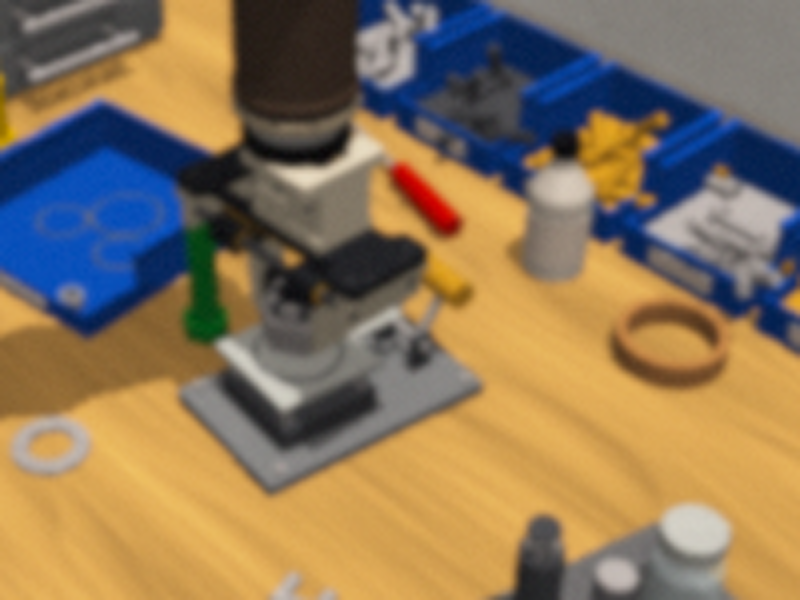

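View pics/wrist5.png

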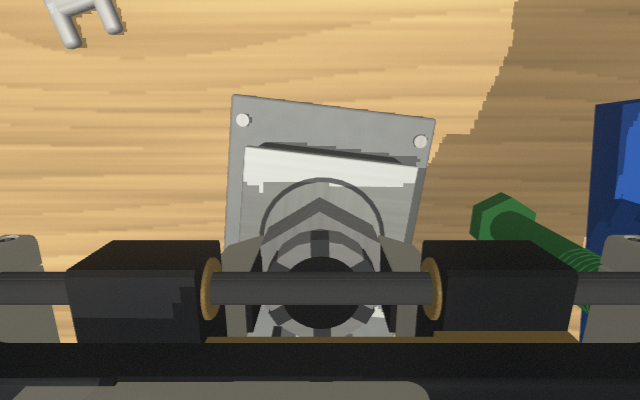

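The nut hangs centred left-right over the platform ring, which is symmetric about column 321. I'll check the fore-aft position from the ring's front edge at row 178.

```bash
python3 - <<'E'
from h import *
C=cam('wrist');
print(ray(C,322,179,.06)*1000, ray(C,262,237,.06)*1000, ray(C,383,237,.06)*1000)
print('nut front corner',ray(C,320,197,.079+.024)*1000)
E
```

```text
[431.54845752  26.85624189  60.        ] [463.61986045  -5.58099689  60.        ] [463.5180965  59.9922788  60.       ]
nut front corner [430.05203862  25.90887652 103.        ]
```

Request:
move_arm --pt "0 0 10 0" --pt "0 0 15 0" --pt "0 0 18 0" --pt "0 0 19 0" --pt "0 0 19 0" --grip_force 60

```text
clock: 20.75
position: [0.4652, 0.0258, 0.2409]
ee_rot: [-0.0, -3.141, -0.0]
force: [-1.5, 0.5, 1.5]
width: 0.535
```

Request:
move_arm --pt "0 0 2 0" --pt "0 0 4 0" --pt "0 0 6 0" --pt "0 0 8 0" --pt "0 0 10 0" --pt "0 0 12 0" --pt "0 0 14 0" --pt "0 0 14 0" --pt "0 0 15 0" --pt "0 0 15 0"

```text
clock: 22.0
position: [0.4653, 0.0259, 0.2258]
ee_rot: [-0.0, 3.141, 0.0]
force: [1.4, 0.8, -1.6]
width: 0.543
```

Request:
move_arm --pt "0 0 1 0" --pt "0 0 2 0" --pt "0 0 2 0"

```text
clock: 22.38
position: [0.4654, 0.0257, 0.2255]
ee_rot: [0.0, 3.14, 0.002]
force: [-8.6, -1.2, 32.5]
width: 0.538
```

```bash
python3 - <<'E'
from h import *
t=arm.get_image('side')
save('side6c.png',cv2.resize(t[130:280,240:440],None,fx=4,fy=4,interpolation=cv2.INTER_CUBIC))
E
```

```text
(no output)
```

View pics/side6c.png

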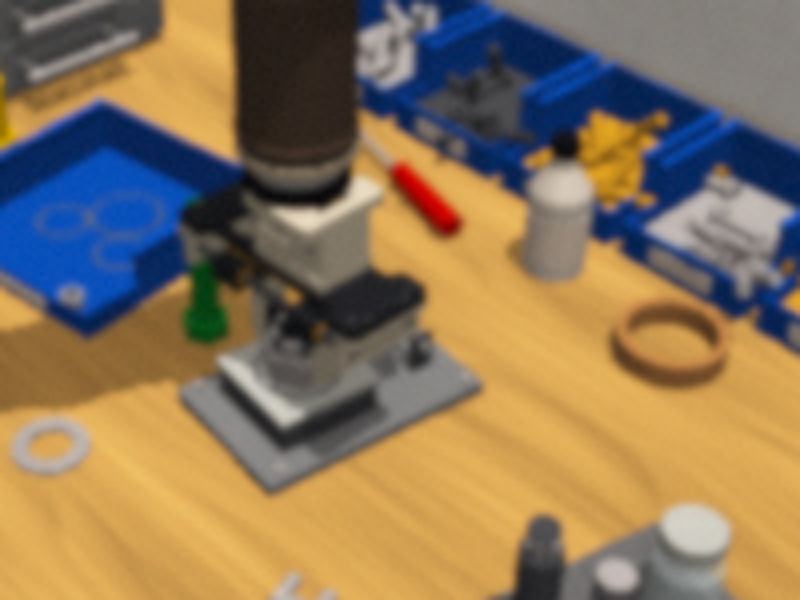

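The force jumped to 32 N at the hard stop, and the brass weight has swung over. I'll ease off, release and rise.

Request:
move_arm --pt "0 0 -1.5 0" --pt "0 0 -1.5 0"

```text
clock: 22.68
position: [0.4654, 0.0259, 0.2257]
ee_rot: [-0.0, 3.141, 0.0]
force: [-3.3, 1.2, 11.2]
width: 0.544
```

Request:
move_arm --pt "0 0 0 0" --pt "0 0 0 0" --pt "0 0 0 0" --pt "0 0 0 0" --grip 70

```text
clock: 23.18
position: [0.4652, 0.0259, 0.2251]
ee_rot: [0.0, -3.141, 0.0]
force: [-0.4, -0.4, -0.1]
width: 0.76
```

Request:
move_arm --pt "0 0 -20 0" --pt "0 0 -60 0" --pt "0 0 -110 0" --pt "0 0 -150 0" --pt "0 0 -160 0" --pt "0 0 -160 0"

```text
clock: 23.92
position: [0.4652, 0.0259, 0.3852]
ee_rot: [-0.0, 3.141, 0.001]
force: [-0.2, 0.0, -0.7]
width: 0.766
```

```bash
python3 - <<'E'
from h import *
s=arm.observe();print(s['clock'],s['position'],s['joints'])
np.save('w7.npy',cam('wrist',s)[1])
save('wrist7.png',arm.get_image('wrist'))
t=arm.get_image('side');save('side7c.png',cv2.resize(t[130:310,240:440],None,fx=3.2,fy=3.2,interpolation=cv2.INTER_CUBIC))
E
```

```text
23.925 [0.465185   0.02591816 0.38523002] [-0.41941182  0.19240552  0.29398796  1.99092078 -0.06771826  0.96664786
  1.47895182]
```

View pics/wrist7.png

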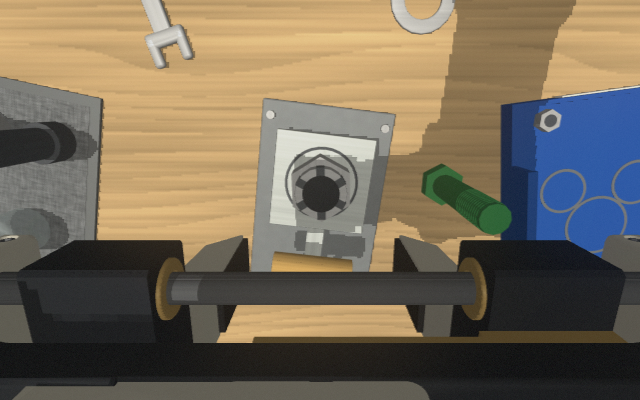

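View pics/side7c.png

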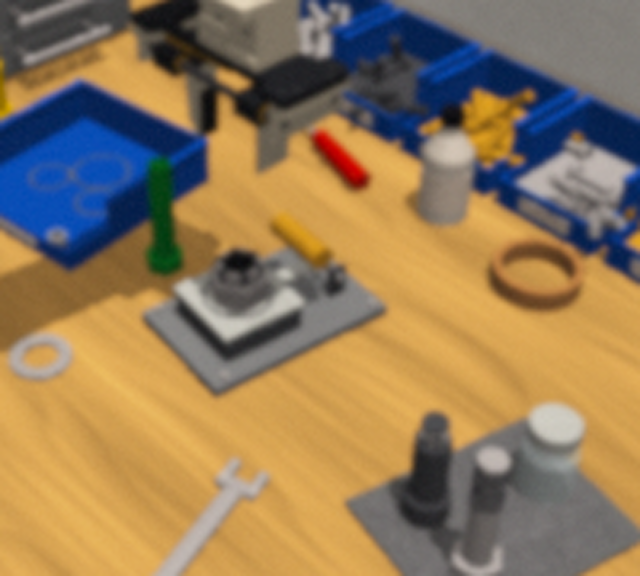

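The catch holds: the weight lies over, the platform is down, and the nut sits centred in the ring at wrist (321,190). The screw, bolt and jar are still upright. Now I'll fetch the screw from the mat.

Request:
move_arm --pt "4 -30 0 0.17" --pt "10 -75 0 0.34" --pt "16 -120 0 0.51" --pt "22 -165 0 0.68" --pt "28 -210 0 0.85" --pt "33 -250 0 1.02" --pt "36 -268 0 1.19" --pt "36 -268 0 1.36" --pt "36 -268 0 1.53" --pt "36 -268 0 1.571" --pt "36 -268 0 1.571" --pt "36 -268 0 1.571" --grip 60

```text
clock: 25.52
position: [0.4292, -0.242, 0.3849]
ee_rot: [-2.219, -2.224, 0.0]
force: [0.0, -0.7, -0.4]
width: 0.655
```

Request:
move_arm --pt "0 0 40 0" --pt "0 0 90 0" --pt "0 0 130 0" --pt "0 0 156 0" --pt "0 0 156 0" --pt "0 0 156 0"

```text
clock: 26.28
position: [0.4296, -0.2425, 0.2301]
ee_rot: [2.22, 2.221, 0.001]
force: [-0.1, 0.5, 0.3]
width: 0.656
```

Request:
move_arm --pt "0 0 0 0" --pt "0 0 0 0" --pt "0 0 0 0" --pt "0 0 0 0" --pt "0 0 0 0" --pt "0 0 0 0" --grip 15 --grip_force 30

```text
clock: 27.02
position: [0.4295, -0.2421, 0.2295]
ee_rot: [2.221, 2.221, 0.001]
force: [0.4, 0.9, 6.7]
width: 0.324
```

Request:
move_arm --pt "0 0 -30 0" --pt "0 0 -80 0" --pt "0 0 -130 0" --pt "0 0 -160 0" --pt "30 2 -160 0" --pt "80 6 -160 0" --pt "130 10 -160 0" --pt "180 13 -160 0" --pt "230 17 -160 0" --pt "280 20 -160 0" --pt "330 24 -160 0" --pt "380 28 -160 0" --pt "430 31 -160 0" --pt "480 35 -160 0" --pt "530 38 -160 0" --pt "573 41 -160 0" --pt "593 43 -160 0" --pt "593 43 -160 0" --pt "593 43 -160 0"

```text
clock: 29.4
position: [0.4726, 0.3492, 0.3889]
ee_rot: [2.223, 2.219, -0.002]
force: [-0.4, -0.8, -3.3]
width: 0.32
```

Request:
move_arm --pt "0 0 0 0" --pt "0 0 0 0"

```text
clock: 29.65
position: [0.4725, 0.3499, 0.3895]
ee_rot: [-2.223, -2.22, -0.0]
force: [-0.5, -0.2, -3.0]
width: 0.32
```

Request:
move_arm --pt "0 0 40 0" --pt "0 0 90 0" --pt "0 0 130 0" --pt "0 0 150 0" --pt "0 0 155 0" --pt "0 0 159 0" --pt "0 0 160 0" --pt "0 0 160 0"

```text
clock: 30.65
position: [0.4725, 0.3511, 0.23]
ee_rot: [-2.221, -2.221, -0.002]
force: [0.4, 0.8, -2.3]
width: 0.322
```

Request:
move_arm --pt "0 0 0 0" --pt "0 0 0 0" --pt "0 0 0 0" --pt "0 0 0 0" --grip 55

```text
clock: 31.15
position: [0.4724, 0.3509, 0.2293]
ee_rot: [2.221, 2.221, 0.0]
force: [0.2, -0.4, 0.5]
width: 0.593
```

Request:
move_arm --pt "0 0 -50 0" --pt "0 0 -110 0" --pt "-30 -3 -130 0" --pt "-85 -8 -140 0" --pt "-140 -12 -140 0" --pt "-200 -17 -140 0" --pt "-260 -22 -140 0" --pt "-320 -27 -140 0" --pt "-380 -32 -140 0" --pt "-440 -37 -140 0" --pt "-500 -43 -140 0" --pt "-560 -48 -140 0" --pt "-610 -52 -140 0" --pt "-650 -56 -140 0" --pt "-658 -56 -140 0" --pt "-658 -56 -140 0" --pt "-658 -56 -140 0"

```text
clock: 33.28
position: [0.4167, -0.3058, 0.369]
ee_rot: [-2.219, -2.223, -0.001]
force: [0.4, -0.0, -0.8]
width: 0.598
```

```bash
python3 - <<'E'
from h import *
s=arm.observe();print(s['clock'],s['position'])
t=arm.get_image('side');save('side8c.png',cv2.resize(t[130:320,210:460],None,fx=3,fy=3,interpolation=cv2.INTER_CUBIC))
t=arm.get_image('top');save('top8c.png',cv2.resize(t[165:275,120:300],None,fx=4.4,fy=4.4,interpolation=cv2.INTER_CUBIC))
E
```

```text
33.275 [ 0.41669357 -0.30576336  0.36904901]
```

View pics/side8c.png

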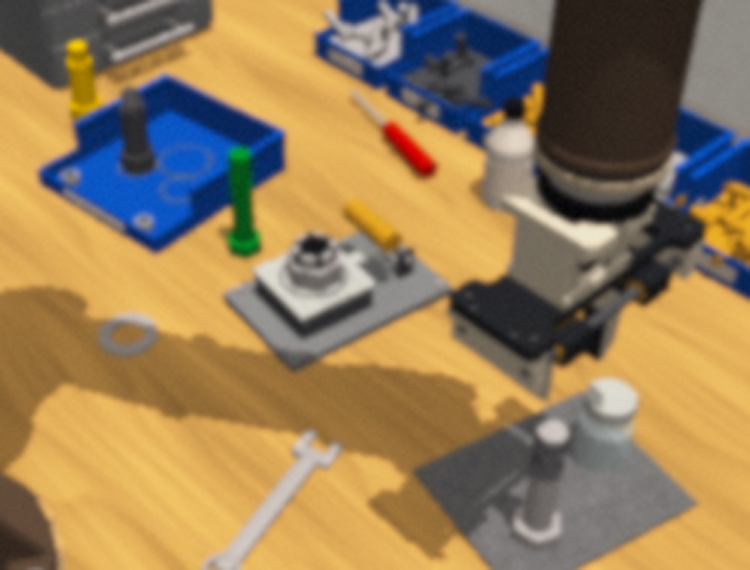

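View pics/top8c.png

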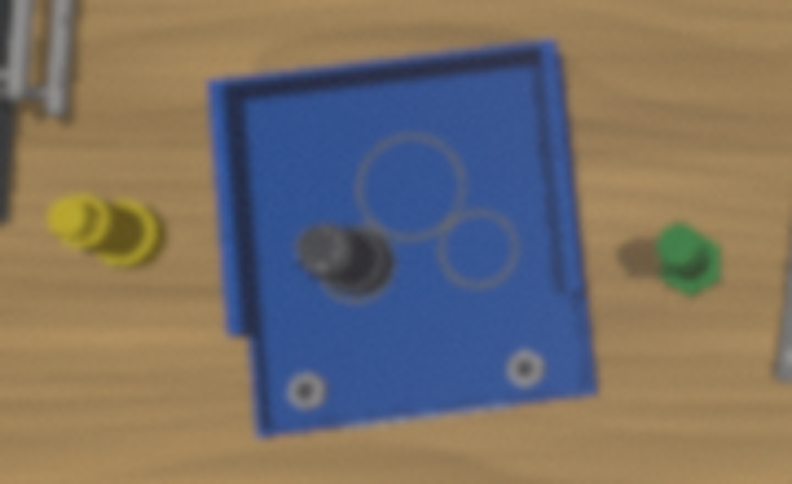

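The screw stands at crop (325,247), as at the start, and the nut is still caught. Now the bolt.

Request:
move_arm --pt "0 0 40 0" --pt "0 0 85 0" --pt "0 0 115 0" --pt "0 0 125 0" --pt "0 0 125 0" --pt "0 0 125 0"

```text
clock: 34.12
position: [0.4168, -0.3073, 0.2454]
ee_rot: [2.22, 2.22, 0.001]
force: [-0.1, -0.3, 0.4]
width: 0.601
```

Request:
move_arm --pt "0 0 0 0" --pt "0 0 0 0" --pt "0 0 0 0" --pt "0 0 0 0" --pt "0 0 0 0" --pt "0 0 0 0" --grip 10 --grip_force 30

```text
clock: 34.88
position: [0.4164, -0.3072, 0.2443]
ee_rot: [2.221, 2.221, 0.0]
force: [0.5, 0.2, 3.4]
width: 0.255
```

Request:
move_arm --pt "0 0 -30 0" --pt "0 0 -80 0" --pt "0 0 -130 0" --pt "0 0 -160 0" --pt "30 3 -160 0" --pt "80 9 -160 0" --pt "130 15 -160 0" --pt "180 20 -160 0" --pt "230 26 -160 0" --pt "280 31 -160 0" --pt "330 37 -160 0" --pt "380 43 -160 0" --pt "430 48 -160 0" --pt "480 54 -160 0" --pt "530 60 -160 0" --pt "570 64 -160 0" --pt "589 66 -160 0" --pt "589 66 -160 0" --pt "589 66 -160 0" --pt "589 66 -160 0"

```text
clock: 37.38
position: [0.4826, 0.2801, 0.4044]
ee_rot: [2.224, 2.219, -0.0]
force: [-0.1, 0.5, -2.6]
width: 0.253
```

Request:
move_arm --pt "0 0 30 0" --pt "0 0 80 0" --pt "0 0 125 0" --pt "0 0 148 0" --pt "0 0 155 0" --pt "0 0 159 0" --pt "0 0 160 0" --pt "0 0 160 0"

```text
clock: 38.38
position: [0.4826, 0.282, 0.245]
ee_rot: [2.221, 2.221, 0.002]
force: [-0.8, 0.5, -2.4]
width: 0.256
```

Request:
move_arm --pt "0 0 0 0" --pt "0 0 0 0" --pt "0 0 0 0" --pt "0 0 0 0" --grip 44

```text
clock: 38.88
position: [0.4824, 0.2819, 0.2443]
ee_rot: [2.221, 2.221, 0.0]
force: [-0.2, -0.5, 0.2]
width: 0.477
```

Request:
move_arm --pt "0 0 -50 0" --pt "0 0 -110 0" --pt "0 0 -160 0" --pt "-42 0 -170 0" --pt "-42 0 -170 0" --pt "-42 0 -170 0" --pt "-42 0 -170 0"

```text
clock: 39.75
position: [0.482, 0.2408, 0.4136]
ee_rot: [-2.22, -2.222, 0.002]
force: [0.1, 0.2, -0.5]
width: 0.478
```

```bash
python3 - <<'E'
from h import *
s=arm.observe();print(s['clock'],s['position'],s['force']);np.save('w9.npy',cam('wrist',s)[1])
save('wrist9.png',arm.get_image('wrist'))
t=arm.get_image('side');save('side9c.png',cv2.resize(t[130:320,210:460],None,fx=3,fy=3,interpolation=cv2.INTER_CUBIC))
E
```

```text
39.75 [0.48202551 0.24079623 0.41357002] [ 0.09833795  0.23164137 -0.5478527 ]
```

View pics/wrist9.png

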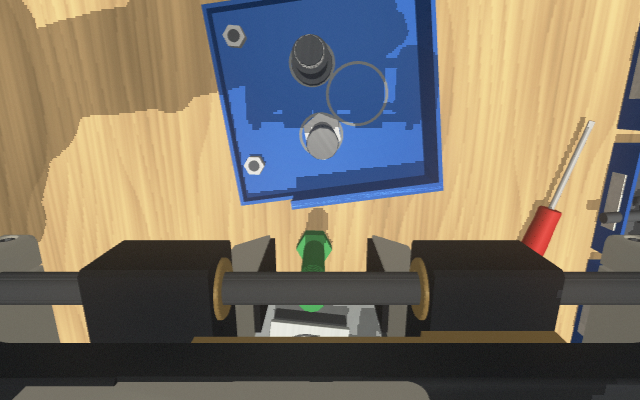

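View pics/side9c.png

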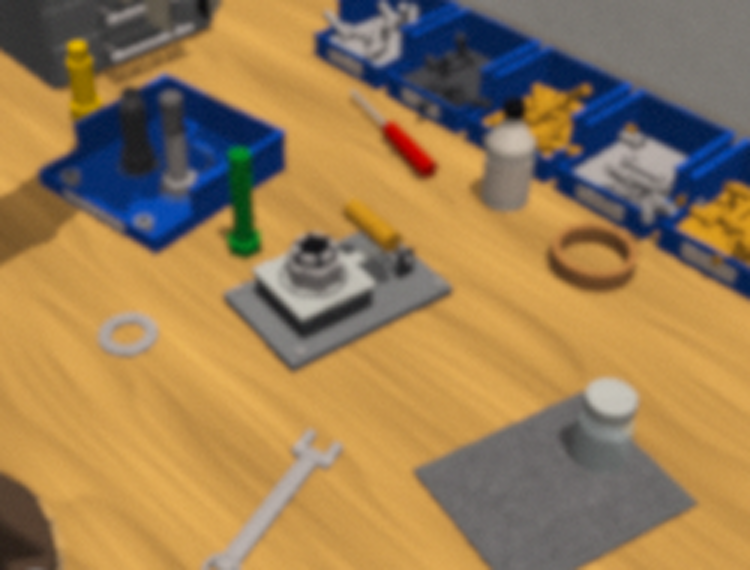

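Everything is in place: bolt top at (323,143), screw top at (310,49), nut caught, jar standing. One quick numeric check, then I'll hand in.

```bash
python3 - <<'E'
from h import *
C=(np.array(arm.camera_info('wrist')['mtx']),np.load('w9.npy'))
print(ray(C,323,143.5,.129)*1000,ray(C,310,50,.109)*1000)
print(arm.sign_off())
E
```

```text
[482.98276443 284.2327629  129.        ] [473.09886002 351.35198966 109.        ]
the job is handed in; nothing more can be done
None
```

The job is done and handed in at about 40 s on the robot clock, well inside the 152 s limit; `sign_off` reports no verdict.

- **Order of work:** I stood the bolt, then the screw, on the mat. I then moved the nut to the platform and pressed it down while still gripping it. The screw and then the bolt went back to their spots in the bin.
- **Nut and catch:** The force rose to 32 N at the hard stop. After release the pictures show the brass weight tipped over, the platform still down and the nut flat, right way up and centred in the ring. I could not read the joint value itself, so the catch is judged from the pictures and the tool height.
- **Bolt and screw:** Both stand upright in the bin. By the wrist camera their tops are at (483.0, 284.2) and (473.1, 351.4) mm, against (481.6, 284.2) and (472.4, 350.7) at the start. That is within about 1.5 mm, and the limit is 15 mm.
- **Everything else:** The jar stands, and the yellow and green look-alikes were left alone. At hand-in the gripper was open, clear of everything, with about 0.5 N on the tool. None of the final checks failed. The only mismatches were a few mm between the first top-view and wrist-view measurements.

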